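Release, close up and lock the card follower of an index tray

TASK

Close up the patient cards in the grey index tray: swing the red lever of the follower's cam brake right over to its released stop, so that the low side of the cam faces the rail, then push the follower plate forward until the three card packs stand close together against the front of the tray, and swing the lever back to its locked stop. Do it all by pushing with the fingertips: do not pinch the lever or the follower, do not lift or tip the packs, do not force the follower along while it is locked, and leave everything else on the desk where it is.

Things in the scene. Friction and masses are not known exactly. Their poses are not given: they have to be found in the camera images.
- tray: grey card index tray, fixed, 320 long (x) x 168 wide (y), walls 60 high (front 72), 5 thick, inner floor 6 above the desk. Origin under its middle at desk height. -x points to its front (end with label holder, nearest the robot), +y to the wall with the steel guide rail (8 wide, top 72 above the desk, inner face y = 76 mm). Inside of the front wall: x = -155 mm.
- follower (a joint): travel (m) of the aluminium follower towards the tray's front. The middle of its plate stands at x = 55 mm minus this value in the tray's axes. Starts locked, 0.02 to 0.075; reads 0.1295, and can go no further, with the packs closed up against the front wall. Free it slides with about 3 N, up to 9 N more when pushing packs; locked it holds over 20 N.
- follower_push (a point): middle of the BACK face of the follower's plate, 70 above the desk, axes as the tray's: push here towards -x. Plate 150 wide (y), 5 thick (cards' side 5 mm to -x of here), from 8 to 104 above the desk. Behind it: a low foot (12 above the desk, 58 back) and, for y above 20 mm, the brake carriage (58 back).
- cam (a joint): cam angle of the follower's brake, rad. 0 (stop): locked, high lobe on the brake shoe, red lever crosswise, pointing out over the rail (tray's +y). Grows as the lever swings clockwise from above, to the tray's back; lets go near 1.2; 1.6 (stop): released, low side to the shoe, lever along the rail pointing to +x. Starts 0 to 0.2, stays where left; turning takes up to 4 N at the post.
- cam_axis (a point): the cam's upright pivot at the brass cam plate (lobe 17, low side 14 from the pivot), 65 above the desk, 27.5 behind the plate's back face and 54.5 to +y of the tray's middle line. Travels with the follower; the point turns with the cam.
- lever_post (a point): middle of the red upright post on the lever's end, 102 above the desk: 14 across, from 85 to 118 above the desk, 65 from the cam's pivot. The lever arm is 12 wide, 79 to 86 above the desk; the carriage, rail and walls below are no higher than 78. Push the post sideways with a fingertip.
- pack_front_centre (a point): centre of a pack of pink patient cards between stiff green boards, standing in the tray: 26 thick (x) x 148 wide x 100 high, tab to 110; 0.3 kg; order from the front: green, blue, orange, with gaps between. Axes as the tray's.
- pack_mid_centre (a point): centre of a pack of pink patient cards between stiff blue boards, standing in the tray: 26 thick (x) x 148 wide x 100 high, tab to 110; 0.3 kg; order from the front: green, blue, orange, with gaps between. Axes as the tray's.
- pack_back_centre (a point): centre of a pack of pink patient cards between stiff orange boards, standing in the tray: 26 thick (x) x 148 wide x 100 high, tab to 110; 0.3 kg; order from the front: green, blue, orange, with gaps between. Axes as the tray's.
- kidney_dish: stainless steel kidney dish, 176 x 92 mm, 42 high, empty, lying beside the tray on the rail side; origin under its middle. Leave it where it is.
- sanitizer: pale green bottle with white cap, 52 across, 150 high; origin under its middle. Leave it alone.
- panther: black carved panther, 30 x 160 mm, 110 high; origin under its middle. Leave it alone.
- cannon: turned-wood toy cannon on a 70 x 130 mm base, about 130 high; origin under its middle. Leave it alone.
- jaw_model: plaster dental model, 60 x 72 mm, 32 high, pink gum and white teeth; origin under its middle. Leave it alone.
- stamp: wooden rubber-stamp, foot 24 x 50 mm, 64 high, beside the tray on the side away from the rail; origin under its middle. Leave it alone.
- pen: pink and white pen, 12 thick, 145 long, lying beside the tray on the side away from the rail; origin under its middle. Leave it alone.

How it is judged:
On the way, in this order (a step that is already met when the one before it is completed fails the run):
1. the lever is swung over to its released stop (cam angle above 1.35), the follower not yet home (value of joint cam above 1.35 rad and value of joint follower below 0.12 m), for 0.1 s.
2. with the cam still released (above 1.2) the follower is pushed home (joint above 0.1255, packs closed up to within 4 mm) (value of joint follower above 0.1255 m and value of joint cam above 1.2 rad), for 0.2 s.
3. the lever is swung back to its locked stop (cam angle below 0.3), the follower still home (value of joint follower above 0.1255 m and value of joint cam below 0.3 rad), for 0.2 s.
At the end, for the whole second after the job is handed in: the follower stands home, the packs closed up against the front to within 4 mm in all (follower joint above 0.1255), the brake is locked (cam angle below 0.3), the three packs stand upright (within 0.1 rad) on the tray's floor, and nothing moves (all of step 3 and angle between each of pack_front_centre, pack_mid_centre, pack_back_centre's own z axis and vertical below 0.1 rad and z of each of pack_front_centre, pack_mid_centre, pack_back_centre in the frame of tray below 0.062 m and x of pack_front_centre in the frame of tray below -0.138 m and velocity of joint follower below 0.01 m/s and velocity of joint cam below 0.05 rad/s); the robot touches nothing.
It fails at once if the follower is forced along (more than 6 mm) while the cam is not released (cam angle below 0.9) and it is not yet home (value of joint cam below 0.9 rad and distance of follower_push from where it was at the start of the episode above 0.006 m and value of joint follower below 0.122 m).
It fails at once if the lever's post is taken between the fingers (distance between the grasp point and lever_post below 0.012 m).
It fails at once if the follower's plate is taken between the fingers (x of the grasp point in the frame of follower_push between -0.0085 and 0.0035 m and y of the grasp point in the frame of follower_push between -0.08 and 0.08 m and z of the grasp point in the frame of follower_push below 0.034 m).
It fails at once if a card pack is lifted (10 mm) or tipped (0.35 rad) (z of any of pack_front_centre, pack_mid_centre, pack_back_centre in the frame of tray above 0.066 m or angle between any of pack_front_centre, pack_mid_centre, pack_back_centre's own z axis and vertical above 0.35 rad).
It fails at once if another thing on the desk is moved more than 25 mm or lifted more than 15 mm (distance of any of kidney_dish, sanitizer, panther, cannon, jaw_model, stamp, pen from where it was at the start of the episode above 0.025 m or height (world z) of any of kidney_dish, sanitizer, panther, cannon, jaw_model, stamp, pen above 0.015 m).
It also fails if it takes over 58 s, if anything falls off the work surface, if the arm or the gripper's body presses on something with over 40 N, if the wrist force passes 120 N, or if a joint passes its speed limit or range.

ROBOT

A 6-joint arm with a two-finger parallel gripper is mounted at the origin on the work surface. World frame = base frame: x ahead of the robot, y to its left, z up, the work surface at z = 0. Lengths are in m, angles in rad, forces in N, time in s.
With the tool pointing down it reaches from about 0.375 to 0.925 m from the base axis. Payload 5.7 kg.
Tool frame: the origin (TCP) lies at the very end of the fingers, on their centre line; the grasp point (between the pads) lies 19 mm behind it; z points along the fingers, y is the line along which they close (so a half turn about z gives the same grasp; the last joint's range is limited). The gripper opens to 85 mm and grips with 20 to 120 N. Pads are 22 mm wide; open, the fingers measure 114 mm over their backs; the gripper's body (76 mm by 85 mm) begins 54 mm behind the grasp point. The pads swing forward as they close: fully open they stand 13 mm farther back than shut.
Start: joints at [-1.263, 0.359, 1.51, -0, 1.272, -0.115], TCP at [0.246, -0.547, 0.231] pointing down, gripper open.
Joint ranges: [-2.97, 2.97], [-1.01, 2.36], [0.21, 2.38], [-0.96, 4.11], [0.2, 2.71], [-2.98, 2.98]. Speed limits (rad/s): [2.39, 2.39, 3.14, 3.14, 3.14, 3.14].

INTERFACE

Orientations are given as [roll, pitch, yaw] about the fixed x, y, z axes, in that order (R = Rz(yaw) Ry(pitch) Rx(roll)).
In Python, from workcell import r, eyes, job gives the robot as it stands.
- The arm moves only by the tool move_arm, never from a script. Its arguments are lists of equal length, an entry for each row: "offset": the shift along the tool's x, y, z in units of 10 cm (1.0 is 10 cm), a list of three; "rot": the turn, a rotation vector about the tool's x, y, z in units of pi/2 rad (1.0 is pi/2 rad), a list of three. In form: {"offset": [[dx, dy, dz], ...], "rot": [[ax, ay, az], ...]}. A call has 1 to 5 rows; each row is the pose to reach, as a shift and turn from the pose commanded when the call began, along the tool's axes at that moment; what a row does not reach only later rows make up. A row lasts 1/10 s, in which the tool goes at most 50 mm and 8.59 degrees, less where a joint would pass 70% of its speed; a pose out of reach is approached as far as the arm can. A call with a number of a shift or a turn outside -1 to 1 is refused whole. A call with a gripper value outside its range is refused whole. "hand" is the finger opening in mm, from 0 to 85.4, set as the call begins (left out, the last holds). The fingers move at their own pace and stop on an object; "grip_force" is the grip in N (left out, the last holds). Time passes only in rows, so rows that repeat a pose let the fingers close. It gives the time, the measured TCP pose, the force, the opening and the grip force at its end, in the units of the state.
- r.state(): the state, without advancing time (a new reading comes with each control period).
- eyes.grab_frame(name): name is "scene" or "side" or "wrist"; returns a dict with "image" (480x640x3 uint8, red, green, blue), "fov_y" (degrees; the focal length in pixels is half the picture's height over the tangent of half this angle, whatever the lens; pixels are square), "cx", "cy" (the principal point, pixels), "k1" (the pictures are not rectified: a ray, as slopes to the right and down, at radius r is drawn at 1 + k1 r^2 times it, then the intrinsics apply), "rvec" (rotation vector, rad) and "tvec" (3), from world to camera coordinates, as OpenCV has them. Camera axes: x right, y down, z forward; pixel columns grow to the right and rows downward; lengths in m; the calibration is good to about 2 mm. A picture is of the moment at which its call begins. There is no depth.
- job.close_job(): hands the job in; it is judged then, once.
The state is a dict: "time_s": time; "q": joint angles; "joint_vel": joint speeds; "joint_torque": joint torques, N m; "ee_pos": TCP position; "orientation": TCP orientation; "wrist_force": force on the tool from outside, world axes, zero at the start; "torque": the same for the moment, N m; "grip_width": finger opening in m; "finger_force": force on a finger pad.
Only numpy, scipy, OpenCV 4.12 (cv2) and the standard library are available. Lean on these libraries where they do the work, as an engineer would, in place of code of your own. Each camera call takes 0.05 s, during which the arm holds its last target. There are 200 camera calls.

## Working session

There is one attempt and no reset: what is moved stays moved. The work goes in short steps, Python scripts to look and compute and a tool call to move; the robot and the scene stay as the last step left them, time stands still between calls to the robot, and variables do not carry over. Pictures are saved under pics/ and viewed, at most 13 in all, crops included, and the job is handed in when it is done.

Besides the shell and the picture viewer there is one more tool, called after "Emit:" by a JSON object that holds its "api" and its "payload", one argument or row to a line. move_arm: Moves the arm, as the interface text tells. Shifts and turns lie within -1 to 1; 1 stands for 10 cm of shift or pi/2 rad of turn. Its arguments: {"type":"object","properties":{"offset":{"type":"array"},"rot":{"type":"array"},"hand":{"type":"number"},"grip_force":{"type":"number"}},"required":["offset","rot"]}

```bash
mkdir -p pics
cat > h.py <<'E'
import numpy as np, cv2
from workcell import r, eyes, job
def grab(n,save=None):
    f=eyes.grab_frame(n)
    if save: cv2.imwrite('pics/'+save,f['image'][:,:,::-1])
    return f
def K(f):
    F=240/np.tan(np.radians(f['fov_y'])/2); return np.array([[F,0,f['cx']],[0,F,f['cy']],[0,0,1.]])
def ray(f,uv):
    D=np.array([f['k1'],0,0,0,0.]); p=cv2.undistortPoints(np.array(uv,float).reshape(-1,1,2),K(f),D).reshape(-1,2)
    R=cv2.Rodrigues(np.array(f['rvec'],float))[0]; t=np.array(f['tvec'],float).ravel()
    return -R.T@t,(np.c_[p,np.ones(len(p))]@R)
def onz(f,uv,z):
    c,d=ray(f,uv); return c+d*((z-c[2])/d[:,2])[:,None]
def proj(f,P):
    return cv2.projectPoints(np.array(P,float).reshape(-1,1,3),np.array(f['rvec'],float),np.array(f['tvec'],float),K(f),np.array([f['k1'],0,0,0,0.]))[0].reshape(-1,2)
E
python3 - <<'E'
from h import *
for n in ('scene','side'):
    f=grab(n,n+'0.png'); print(n,ray(f,[[320,240]]),f['fov_y'],f['k1'])
print(r.state())
E
```

```text
scene (array([ 1.2680275 , -0.17726831,  1.17010056]), array([[-0.5674432 ,  0.15590784, -0.80860447]])) 45.306607026783205 -0.02660702565835262
side (array([0.387284  , 0.88417079, 0.83740403]), array([[ 0.0702463 , -0.76220302, -0.64364414]])) 52.444354537100196 -0.11148152407148108
{'time_s': 0.1, 'q': array([-1.26312319e+00,  3.59422076e-01,  1.51133367e+00, -1.30466808e-05,
        1.27251670e+00, -1.15083587e-01]), 'joint_vel': array([ 0.00074851, -0.0032494 , -0.00178111,  0.00112891,  0.00098425,
        0.00011149]), 'joint_torque': array([ 8.18046738e-04, -5.28651631e+01, -2.79352516e+01, -1.74187940e-04,
        5.03755131e-03, -3.82318390e-06]), 'ee_pos': array([ 0.24597341, -0.54658015,  0.23054054]), 'orientation': array([-3.13992254e+00, -1.80508203e-04,  4.22760417e-01]), 'wrist_force': array([-0.41362379,  0.33321007,  0.14091724]), 'torque': array([ 0.04769156, -0.00024325, -0.00684543]), 'finger_force': 0.0, 'grip_width': 0.08569946030083514}
```

View pics/scene0.png

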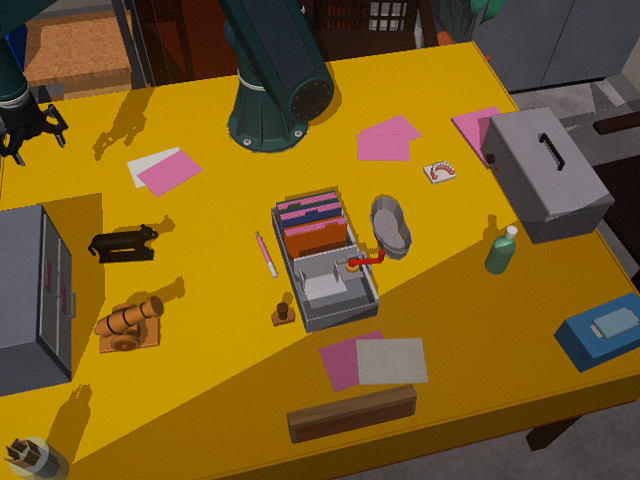

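View pics/side0.png

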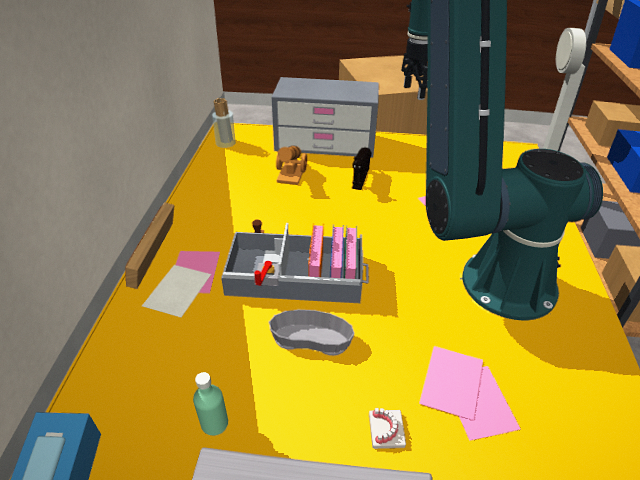

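The scene view shows the tray at about (325,260) with the red lever at (365,260). In the side view the tray is at (295,265) and the lever at (265,272). I'll zoom in on both.

Run:
```python
import cv2,numpy as np
a=cv2.imread('pics/scene0.png')[180:340,250:410]; b=cv2.imread('pics/side0.png')[210:370,215:375]
c=np.hstack([cv2.resize(x,(400,400),interpolation=cv2.INTER_CUBIC) for x in (a,b)]); cv2.imwrite('pics/z0.png',c)
from h import *
for n in ('scene','side'):
    im=cv2.imread(f'pics/{n}0.png'); h=cv2.cvtColor(im,cv2.COLOR_BGR2HSV)
    m=(((h[...,0]<6)|(h[...,0]>174))&(h[...,1]>190)&(h[...,2]>100)).astype(np.uint8)
    k,l,s,ce=cv2.connectedComponentsWithStats(m)
    print(n,[(s[i].tolist(),ce[i].round(1).tolist()) for i in range(1,k) if s[i][4]>30])
```

```text
scene [([349, 250, 36, 17, 209], [367.2, 259.6])]
side [([255, 261, 17, 24, 180], [262.0, 272.7])]
```

View pics/z0.png

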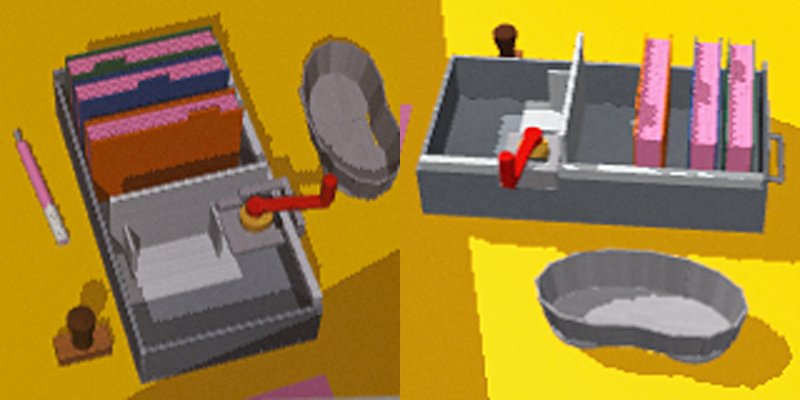

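Run:
```python
from h import *
A=grab('scene');B=grab('side')
def s(c):return [250+c[0]/2.5,180+c[1]/2.5]
def t(c):return [215+(c[0]-400)/2.5,210+c[1]/2.5]
print('scene BR60/72',onz(A,[s((322,296))],.06),onz(A,[s((322,296))],.072),'BL',onz(A,[s((136,352))],.06),'FL',onz(A,[s((55,72))],.06),onz(A,[s((55,72))],.072))
print('side BRrail',onz(B,[t((418,158))],.072),onz(B,[t((418,158))],.06),'FR',onz(B,[t((768,175))],.072),'BL',onz(B,[t((458,58))],.06),'desk BR',onz(B,[t((420,210))],0),'FR',onz(B,[t((765,232))],0))
print('post',onz(A,[s((330,181))],.118),onz(B,[t((507,155))],.118))
print('cam lever end red',onz(A,[s((256,203))],.095),onz(B,[t((533,134))],.095))
print('plate top ends scene',onz(A,[s(c) for c in((112,198),(242,165))],.104),'side',onz(B,[t(c) for c in((580,36),(565,108))],.104))
```

```text
scene BR60/72 [[0.67490096 0.12604671 0.06      ]] [[0.68131256 0.12276792 0.072     ]] BL [[ 0.6917509  -0.04799055  0.06      ]] FL [[ 0.36919864 -0.0564061   0.06      ]] [[ 0.37891483 -0.0577126   0.072     ]]
side BRrail [[0.67798879 0.12127397 0.072     ]] [[0.68254646 0.10931328 0.06      ]] FR [[0.36285931 0.10384786 0.072     ]] BL [[ 0.67965906 -0.0372795   0.06      ]] desk BR [[0.68536328 0.11830659 0.        ]] FR [[0.36027771 0.10604525 0.        ]]
post [[0.59416009 0.15231184 0.118     ]] [[0.58601478 0.15391946 0.118     ]]
cam lever end red [[0.58743097 0.08708517 0.095     ]] [[0.57470796 0.10101984 0.095     ]]
plate top ends scene [[ 0.55875169 -0.03936253  0.104     ]
 [ 0.55005416  0.08373196  0.104     ]] side [[ 0.55311044 -0.03292909  0.104     ]
 [ 0.5500824   0.07283059  0.104     ]]
```

Emit:
{"api": "move_arm", "payload": {
  "offset": [
    [0.95,-0.86,0],
    [0.95,-0.86,0],
    [0.95,-0.86,0],
    [0.95,-0.86,0]
  ],
  "rot": [
    [0,0,0],
    [0,0,0],
    [0,0,0],
    [0,0,0]
  ],
  "hand": 0
}}

```text
time_s: 0.6
ee_pos: [0.2982, -0.4256, 0.231]
orientation: [-3.139, -0.001, 0.426]
wrist_force: [0.5, -0.1, 0.7]
grip_width: 0.0282
finger_force: 0.0
```

Emit:
{"api": "move_arm", "payload": {
  "offset": [
    [0.95,-0.86,0],
    [0.95,-0.86,0],
    [0.95,-0.86,0],
    [0.95,-0.86,0]
  ],
  "rot": [
    [0,0,0],
    [0,0,0],
    [0,0,0],
    [0,0,0]
  ]
}}

```text
time_s: 1.0
ee_pos: [0.3494, -0.3098, 0.2312]
orientation: [-3.14, -0.0, 0.426]
wrist_force: [-0.5, -0.1, -0.7]
grip_width: 0.0
finger_force: 0.0
```

Emit:
{"api": "move_arm", "payload": {
  "offset": [
    [0.95,-0.86,0],
    [0.95,-0.86,0],
    [0.95,-0.86,0],
    [0.95,-0.86,0]
  ],
  "rot": [
    [0,0,0],
    [0,0,0],
    [0,0,0],
    [0,0,0]
  ]
}}

```text
time_s: 1.4
ee_pos: [0.4012, -0.1936, 0.2314]
orientation: [-3.141, -0.001, 0.426]
wrist_force: [-0.5, 0.6, -0.7]
grip_width: 0.0001
finger_force: 0.0
```

Emit:
{"api": "move_arm", "payload": {
  "offset": [
    [0.95,-0.86,0],
    [0.95,-0.86,0],
    [0.95,-0.86,0],
    [0.95,-0.86,0]
  ],
  "rot": [
    [0,0,0],
    [0,0,0],
    [0,0,0],
    [0,0,0]
  ]
}}

```text
time_s: 1.8
ee_pos: [0.4533, -0.0769, 0.2315]
orientation: [3.141, -0.001, 0.425]
wrist_force: [-0.1, -0.9, 0.8]
grip_width: 0.0003
finger_force: 0.0
```

Emit:
{"api": "move_arm", "payload": {
  "offset": [
    [0.95,-0.86,0],
    [0.95,-0.86,0],
    [0.95,-0.86,0],
    [0.95,-0.86,0]
  ],
  "rot": [
    [0,0,0],
    [0,0,0],
    [0,0,0],
    [0,0,0]
  ]
}}

```text
time_s: 2.2
ee_pos: [0.5053, 0.0403, 0.2314]
orientation: [3.141, -0.002, 0.425]
wrist_force: [-0.5, -0.0, -0.2]
grip_width: 0.0001
finger_force: 0.0
```

Emit:
{"api": "move_arm", "payload": {
  "offset": [
    [0.95,-0.86,0],
    [0.95,-0.86,0],
    [0.95,-0.86,0],
    [0.95,-0.86,0],
    [0.95,-0.86,0]
  ],
  "rot": [
    [0,0,-0.3],
    [0,0,-0.3],
    [0,0,-0.3],
    [0,0,-0.3],
    [0,0,-0.3]
  ]
}}

```text
time_s: 2.7
ee_pos: [0.5547, 0.1552, 0.2309]
orientation: [3.141, 0.002, 0.893]
wrist_force: [-0.0, -0.9, -0.4]
grip_width: 0.0002
finger_force: 0.0
```

Emit:
{"api": "move_arm", "payload": {
  "offset": [
    [0,0,0],
    [0,0,0],
    [0,0,0],
    [0,0,0],
    [0,0,0]
  ],
  "rot": [
    [0,0,-0.365],
    [0,0,-0.365],
    [0,0,-0.365],
    [0,0,-0.365],
    [0,0,-0.365]
  ]
}}

```text
time_s: 3.2
ee_pos: [0.554, 0.1546, 0.2313]
orientation: [-3.141, 0.001, 1.464]
wrist_force: [0.2, -0.2, -0.9]
grip_width: -0.0002
finger_force: 0.0
```

Run:
```python
from h import *
f=grab('wrist','w1.png')
P=[[.590,.153,.118],[.583,.088,.095]]; print(proj(f,P).round(0))
im=f['image'][:,:,::-1]; h=cv2.cvtColor(np.ascontiguousarray(im),cv2.COLOR_BGR2HSV)
m=(((h[...,0]<6)|(h[...,0]>174))&(h[...,1]>190)&(h[...,2]>80)).astype(np.uint8)
k,l,s,ce=cv2.connectedComponentsWithStats(m)
print([(s[i].tolist(),ce[i].round(1).tolist()) for i in range(1,k) if s[i][4]>30])
```

```text
[[368. 232.]
 [362. 297.]]
[([350, 226, 25, 76, 999], [360.3, 261.9])]
```

View pics/w1.png

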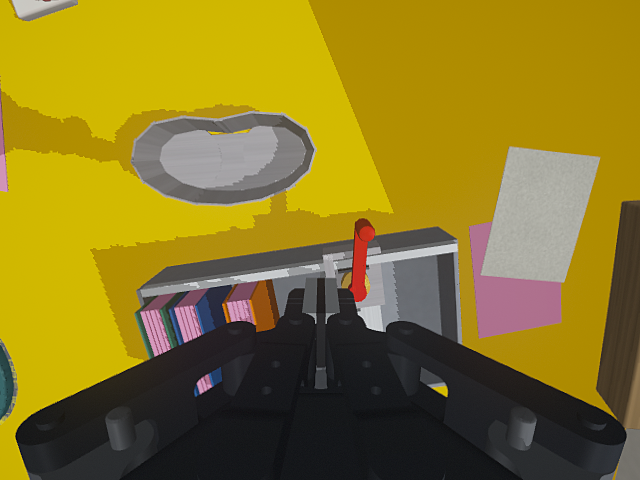

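The wrist view shows the post top at (368,233), which matches the estimate. I'll go down in front of the post.

Emit:
{"api": "move_arm", "payload": {
  "offset": [
    [0,-0.08,0.7],
    [0,-0.08,0.7],
    [0,-0.08,0.7]
  ],
  "rot": [
    [0,0,0],
    [0,0,0],
    [0,0,0]
  ]
}}

```text
time_s: 3.55
ee_pos: [0.543, 0.1564, 0.1583]
orientation: [-3.135, 0.002, 1.463]
wrist_force: [-1.4, -0.3, -0.4]
grip_width: 0.0004
finger_force: 0.0
```

Emit:
{"api": "move_arm", "payload": {
  "offset": [
    [0,0,0.64],
    [0,0,0.64],
    [0,0,0.64],
    [0,0,0.64]
  ],
  "rot": [
    [0,0,0],
    [0,0,0],
    [0,0,0],
    [0,0,0]
  ]
}}

```text
time_s: 3.95
ee_pos: [0.5477, 0.1579, 0.0987]
orientation: [3.14, -0.0, 1.466]
wrist_force: [0.0, 0.6, 0.8]
grip_width: -0.0001
finger_force: 0.0
```

```bash
cat > plan.py <<'E'
import numpy as np
def plan(cur,yaw,targets,per=5):
    # targets: (x,y,z,yaw); print rows in tool frame of call start
    cur=np.array(cur,float)
    for i in range(0,len(targets),per):
        o=[];ro=[]
        for t in targets[i:i+per]:
            d=np.array(t[:3])-cur; c,s=np.cos(yaw),np.sin(yaw)
            o.append([round(float(v)*10,3) for v in (c*d[0]+s*d[1], s*d[0]-c*d[1], -d[2])]); ro.append([0,0,round(-(t[3]-yaw)/(np.pi/2),3)])
        print(o,ro); cur=np.array(targets[min(i+per,len(targets))-1][:3]); yaw=targets[min(i+per,len(targets))-1][3]
E
python3 - <<'E'
from plan import *
c=np.array([.583,.088]); L=[]
for phi in np.r_[np.linspace(.11,1.62,16)]:
    post=c+.066*np.array([np.sin(phi),np.cos(phi)]); p=post-.0215*np.array([np.cos(phi),-np.sin(phi)])
    L.append((*p,.097,np.pi/2-phi)); 
print(np.round(L,3)); plan((.546,.1545,.097),1.464,L)
E
```

```text
[[ 0.569  0.156  0.097  1.461]
 [ 0.576  0.157  0.097  1.36 ]
 [ 0.583  0.157  0.097  1.259]
 [ 0.59   0.157  0.097  1.159]
 [ 0.597  0.156  0.097  1.058]
 [ 0.603  0.154  0.097  0.957]
 [ 0.61   0.152  0.097  0.857]
 [ 0.616  0.149  0.097  0.756]
 [ 0.622  0.145  0.097  0.655]
 [ 0.628  0.141  0.097  0.555]
 [ 0.633  0.136  0.097  0.454]
 [ 0.637  0.131  0.097  0.353]
 [ 0.642  0.125  0.097  0.253]
 [ 0.645  0.119  0.097  0.152]
 [ 0.648  0.113  0.097  0.051]
 [ 0.65   0.106  0.097 -0.049]]
[[0.039, 0.226, -0.0], [0.057, 0.293, -0.0], [0.068, 0.362, -0.0], [0.072, 0.432, -0.0], [0.069, 0.502, -0.0]] [[0, 0, np.float64(0.002)], [0, 0, np.float64(0.066)], [0, 0, np.float64(0.13)], [0, 0, np.float64(0.194)], [0, 0, np.float64(0.258)]]
[[0.018, 0.067, -0.0], [0.03, 0.136, -0.0], [0.034, 0.206, -0.0], [0.031, 0.276, -0.0], [0.022, 0.345, -0.0]] [[0, 0, np.float64(0.064)], [0, 0, np.float64(0.128)], [0, 0, np.float64(0.192)], [0, 0, np.float64(0.256)], [0, 0, np.float64(0.32)]]
[[0.018, 0.067, -0.0], [0.03, 0.136, -0.0], [0.034, 0.206, -0.0], [0.031, 0.276, -0.0], [0.022, 0.345, -0.0]] [[0, 0, np.float64(0.064)], [0, 0, np.float64(0.128)], [0, 0, np.float64(0.192)], [0, 0, np.float64(0.256)], [0, 0, np.float64(0.32)]]
[[0.018, 0.067, -0.0]] [[0, 0, np.float64(0.064)]]
```

Emit:
{"api": "move_arm", "payload": {
  "offset": [
    [0.005,0.21,0.02],
    [0.02,0.28,0.02],
    [0.035,0.345,0.02],
    [0.04,0.415,0.02],
    [0.035,0.485,0.02]
  ],
  "rot": [
    [0,0,0],
    [0,0,0.066],
    [0,0,0.13],
    [0,0,0.194],
    [0,0,0.258]
  ]
}}

```text
time_s: 4.45
ee_pos: [0.5956, 0.1567, 0.0975]
orientation: [3.141, -0.001, 1.057]
wrist_force: [-2.6, 0.5, -1.2]
grip_width: -0.0002
finger_force: 1.2
```

Run:
```python
from h import *
print(r.state()['ee_pos'],r.state()['wrist_force'])
a=grab('scene')['image'][180:340,250:450]; b=grab('side')['image'][210:370,175:375]
c=np.hstack([cv2.resize(x,(400,320),interpolation=cv2.INTER_CUBIC) for x in (a,b)]); cv2.imwrite('pics/z2.png',c[:,:,::-1])
```

```text
[0.59559608 0.15670902 0.09751095] [-2.60308315  0.5181022  -1.17631246]
```

View pics/z2.png

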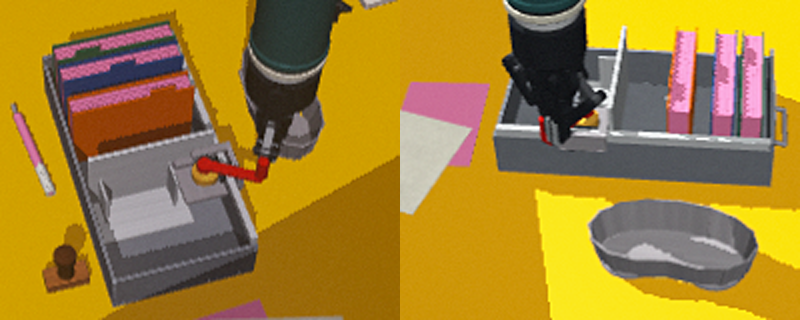

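The lever is swinging with the fingertip behind the post, at about (264,165) in the left crop. I'll continue along the arc.

Emit:
{"api": "move_arm", "payload": {
  "offset": [
    [0.018,0.067,0],
    [0.03,0.136,0],
    [0.034,0.206,0],
    [0.031,0.276,0],
    [0.022,0.345,0]
  ],
  "rot": [
    [0,0,0.064],
    [0,0,0.128],
    [0,0,0.192],
    [0,0,0.256],
    [0,0,0.32]
  ]
}}

```text
time_s: 5.05
ee_pos: [0.6266, 0.1421, 0.0971]
orientation: [-3.142, -0.002, 0.558]
wrist_force: [-3.0, 1.0, 1.9]
grip_width: -0.0003
finger_force: 1.3
```

Emit:
{"api": "move_arm", "payload": {
  "offset": [
    [0.018,0.067,0],
    [0.03,0.136,0],
    [0.034,0.206,0],
    [0.031,0.276,0],
    [0.022,0.345,0]
  ],
  "rot": [
    [0,0,0.064],
    [0,0,0.128],
    [0,0,0.192],
    [0,0,0.256],
    [0,0,0.32]
  ]
}}

```text
time_s: 5.55
ee_pos: [0.647, 0.1142, 0.0972]
orientation: [-3.14, -0.002, 0.055]
wrist_force: [-1.6, 1.7, 0.8]
grip_width: 0.0001
finger_force: 1.3
```

Run:
```python
from h import *
print(r.state()['ee_pos'],r.state()['wrist_force'])
a=grab('scene')['image'][180:340,250:450]; b=grab('side')['image'][210:370,175:375]
c=np.hstack([cv2.resize(x,(400,320),interpolation=cv2.INTER_CUBIC) for x in (a,b)]); cv2.imwrite('pics/z3.png',c[:,:,::-1])
```

```text
[0.64697216 0.11418636 0.09715335] [-1.56396106  1.71936661  0.77324571]
```

View pics/z3.png

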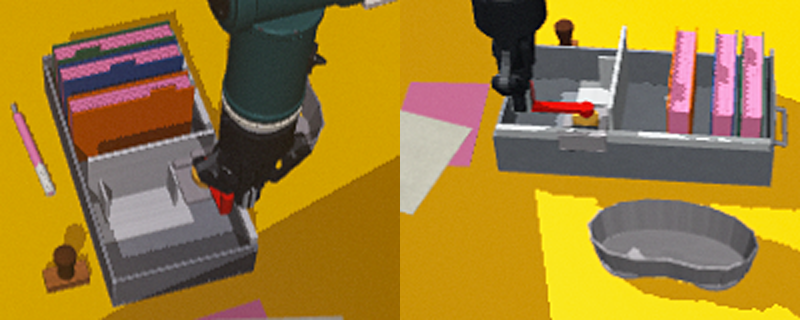

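Emit:
{"api": "move_arm", "payload": {
  "offset": [
    [0.0,0.03,0],
    [0.0,0.06,0],
    [0.0,0.06,0]
  ],
  "rot": [
    [0,0,0.03],
    [0,0,0.03],
    [0,0,0.03]
  ]
}}

```text
time_s: 5.95
ee_pos: [0.6483, 0.1094, 0.0969]
orientation: [-3.139, -0.004, 0.013]
wrist_force: [1.6, 6.7, 1.8]
grip_width: -0.0001
finger_force: 3.4
```

Emit:
{"api": "move_arm", "payload": {
  "offset": [
    [0.0,0.02,0],
    [0.0,0.04,0],
    [0.0,0.04,0]
  ],
  "rot": [
    [0,0,0.0],
    [0,0,0],
    [0,0,0]
  ]
}}

```text
time_s: 6.25
ee_pos: [0.6483, 0.1087, 0.097]
orientation: [-3.134, -0.004, 0.013]
wrist_force: [1.3, 17.3, 2.1]
grip_width: 0.0001
finger_force: 9.0
```

Emit:
{"api": "move_arm", "payload": {
  "offset": [
    [0,-0.2,0],
    [0,-0.35,0],
    [0,-0.35,-0.4],
    [0,-0.35,-0.7],
    [0,-0.35,-0.7]
  ],
  "rot": [
    [0,0,0],
    [0,0,0],
    [0,0,0],
    [0,0,0],
    [0,0,0]
  ]
}}

```text
time_s: 6.75
ee_pos: [0.6497, 0.1393, 0.1706]
orientation: [-3.141, -0.009, 0.013]
wrist_force: [0.1, 0.8, -0.0]
grip_width: -0.0002
finger_force: 0.0
```

Emit:
{"api": "move_arm", "payload": {
  "offset": [
    [-0.2,0.5,0],
    [-0.4,0.95,0],
    [-0.4,0.95,0],
    [-0.4,0.95,0]
  ],
  "rot": [
    [0,0,0],
    [0,0,0],
    [0,0,0],
    [0,0,0]
  ]
}}

```text
time_s: 7.15
ee_pos: [0.6064, 0.0421, 0.165]
orientation: [-3.142, 0.001, 0.009]
wrist_force: [0.0, 0.7, 0.6]
grip_width: -0.0004
finger_force: 0.0
```

Run:
```python
from h import *
print(r.state()['ee_pos'],r.state()['wrist_force'])
a=grab('scene')['image'][180:340,250:450]; b=grab('wrist')['image']
c=np.hstack([cv2.resize(x,(400,320),interpolation=cv2.INTER_CUBIC) for x in (a,b)]); cv2.imwrite('pics/z4.png',c[:,:,::-1])
```

```text
[0.60642385 0.04213682 0.16499311] [0.02355187 0.74174899 0.57678514]
```

View pics/z4.png

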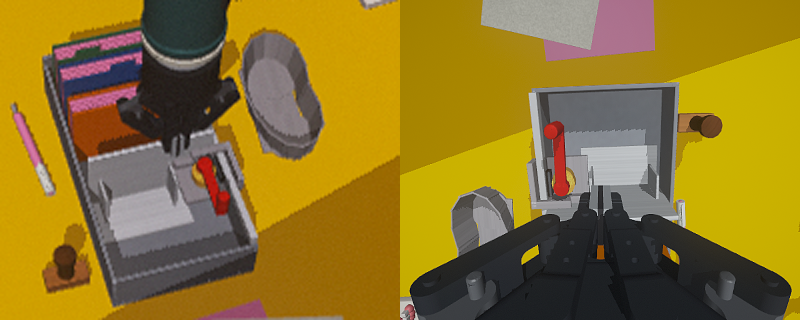

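The lever is along the rail at its released stop. Next the fingertips go down behind the plate, clear of the carriage.

Emit:
{"api": "move_arm", "payload": {
  "offset": [
    [0,0.21,0],
    [0,0.21,0.4],
    [0,0.21,0.8],
    [0,0.21,0.98],
    [0,0.21,0.98]
  ],
  "rot": [
    [0,0,0],
    [0,0,0],
    [0,0,0],
    [0,0,0],
    [0,0,0]
  ]
}}

```text
time_s: 7.75
ee_pos: [0.6054, 0.0238, 0.064]
orientation: [-3.141, 0.006, 0.012]
wrist_force: [-0.5, -0.6, 0.1]
grip_width: -0.0001
finger_force: 0.0
```

Emit:
{"api": "move_arm", "payload": {
  "offset": [
    [-0.1,0,0],
    [-0.2,0,0],
    [-0.3,0,0],
    [-0.4,0,0],
    [-0.5,0,0]
  ],
  "rot": [
    [0,0,0],
    [0,0,0],
    [0,0,0],
    [0,0,0],
    [0,0,0]
  ]
}}

```text
time_s: 8.25
ee_pos: [0.5585, 0.0216, 0.0686]
orientation: [3.141, -0.005, 0.01]
wrist_force: [3.4, -1.1, 0.5]
grip_width: 0.0001
finger_force: 1.5
```

Emit:
{"api": "move_arm", "payload": {
  "offset": [
    [-0.09,0,0],
    [-0.18,0.01,0],
    [-0.27,0.01,0],
    [-0.36,0.01,0],
    [-0.45,0.02,0]
  ],
  "rot": [
    [0,0,0],
    [0,0,0],
    [0,0,0],
    [0,0,0],
    [0,0,0]
  ]
}}

```text
time_s: 8.75
ee_pos: [0.5118, 0.0195, 0.0673]
orientation: [-3.141, -0.0, 0.009]
wrist_force: [2.1, 2.3, 1.0]
grip_width: 0.0003
finger_force: 1.5
```

Emit:
{"api": "move_arm", "payload": {
  "offset": [
    [-0.08,0,0],
    [-0.16,0.01,0],
    [-0.24,0.01,0],
    [-0.31,0.01,0],
    [-0.38,0.02,0]
  ],
  "rot": [
    [0,0,0],
    [0,0,0],
    [0,0,0],
    [0,0,0],
    [0,0,0]
  ]
}}

```text
time_s: 9.25
ee_pos: [0.475, 0.0175, 0.0673]
orientation: [-3.141, -0.002, 0.009]
wrist_force: [7.5, 5.3, -2.7]
grip_width: 0.0002
finger_force: 3.8
```

Emit:
{"api": "move_arm", "payload": {
  "offset": [
    [-0.03,0,0],
    [-0.06,0,0],
    [-0.06,0,0]
  ],
  "rot": [
    [0,0,0],
    [0,0,0],
    [0,0,0]
  ]
}}

```text
time_s: 9.55
ee_pos: [0.4687, 0.0172, 0.0673]
orientation: [-3.141, -0.001, 0.009]
wrist_force: [5.5, 2.3, -1.0]
grip_width: 0.0001
finger_force: 2.7
```

Emit:
{"api": "move_arm", "payload": {
  "offset": [
    [-0.03,0,0],
    [-0.06,0,0],
    [-0.06,0,0]
  ],
  "rot": [
    [0,0,0],
    [0,0,0],
    [0,0,0]
  ]
}}

```text
time_s: 9.85
ee_pos: [0.4686, 0.0171, 0.068]
orientation: [-3.141, -0.012, 0.009]
wrist_force: [15.7, 5.8, -12.2]
grip_width: 0.0003
finger_force: 8.4
```

Emit:
{"api": "move_arm", "payload": {
  "offset": [
    [-0.02,0,0],
    [-0.04,0,0],
    [-0.04,0,0]
  ],
  "rot": [
    [0,0,0],
    [0,0,0],
    [0,0,0]
  ]
}}

```text
time_s: 10.15
ee_pos: [0.4687, 0.0169, 0.0687]
orientation: [-3.141, -0.019, 0.008]
wrist_force: [24.1, 7.5, -16.7]
grip_width: 0.0002
finger_force: 12.0
```

Run:
```python
from h import *
a=grab('scene')['image'][180:340,250:450]; b=grab('side')['image'][210:370,215:375]
c=np.hstack([cv2.resize(a,(375,300),interpolation=cv2.INTER_CUBIC),cv2.resize(b,(400,400),interpolation=cv2.INTER_CUBIC)[:300]]); cv2.imwrite('pics/z5.png',c[:,:,::-1])
```

```text
(no output)
```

View pics/z5.png

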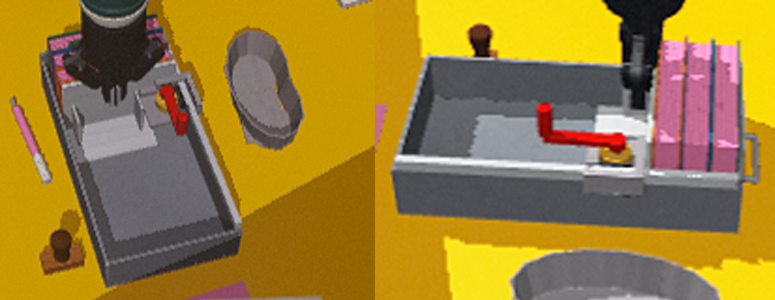

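Packs are closed up against the front wall and the lever is still released. I'll retreat and measure the post.

Emit:
{"api": "move_arm", "payload": {
  "offset": [
    [0.15,0,0],
    [0.35,0,0],
    [0.35,0,-0.4],
    [0.35,0,-0.8],
    [0.35,0,-0.95]
  ],
  "rot": [
    [0,0,0],
    [0,0,0],
    [0,0,0],
    [0,0,0],
    [0,0,0]
  ]
}}

```text
time_s: 10.75
ee_pos: [0.493, 0.0171, 0.1645]
orientation: [3.141, 0.0, 0.01]
wrist_force: [1.1, 0.3, -1.1]
grip_width: 0.0
finger_force: 0.0
```

Run:
```python
from h import *
A=grab('scene');B=grab('side');W=grab('wrist')
print(r.state()['ee_pos'])
for n,f in (('scene',A),('side',B),('wrist',W)):
    h=cv2.cvtColor(np.ascontiguousarray(f['image'][:,:,::-1]),cv2.COLOR_BGR2HSV)
    m=(((h[...,0]<6)|(h[...,0]>174))&(h[...,1]>190)&(h[...,2]>100)).astype(np.uint8)
    k,l,s,ce=cv2.connectedComponentsWithStats(m)
    print(n,[(s[i].tolist(),ce[i].round(1).tolist()) for i in range(1,k) if s[i][4]>30], proj(f,[[.55,.085,.118],[.485,.084,.09]]).round(0).tolist())
print(onz(A,[[338,227]],.118),onz(B,[[282.2,252.8]],.118))
a,b=A['image'][180:300,250:410],W['image']
c=np.hstack([cv2.resize(x,(400,300),interpolation=cv2.INTER_CUBIC) for x in (a,b)]); cv2.imwrite('pics/z6.png',c[:,:,::-1])
```

```text
[0.49235176 0.01716612 0.16244202]
scene [([335, 225, 15, 27, 161], [342.7, 238.1])] [[348.0, 242.0], [339.0, 228.0]]
side [([280, 251, 35, 20, 232], [295.0, 263.2])] [[280.0, 252.0], [309.0, 263.0]]
wrist [([190, 159, 38, 25, 485], [203.3, 169.5]), ([211, 174, 27, 102, 1670], [222.9, 228.4])] [[198.0, 164.0], [222.0, 260.0]]
[[0.50312902 0.07480152 0.118     ]] [[0.54454887 0.08666524 0.118     ]]
```

View pics/z6.png

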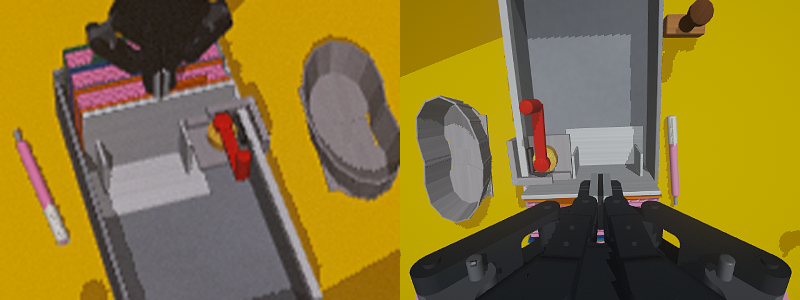

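Emit:
{"api": "move_arm", "payload": {
  "offset": [
    [0.25,-0.12,0],
    [0.52,-0.25,0],
    [0.52,-0.25,0.3],
    [0.52,-0.25,0.66],
    [0.52,-0.25,0.66]
  ],
  "rot": [
    [0,0,0],
    [0,0,0],
    [0,0,0],
    [0,0,0],
    [0,0,0]
  ]
}}

```text
time_s: 11.4
ee_pos: [0.539, 0.043, 0.0906]
orientation: [-3.141, 0.014, 0.01]
wrist_force: [-2.0, -0.1, -0.6]
grip_width: 0.0001
finger_force: 0.0
```

Run:
```python
from plan import *
from h import r
s=r.state(); print(s['ee_pos'])
c=np.array([.479,.084]); L=[]
for phi in np.linspace(1.55,-.03,20):
    post=c+.065*np.array([np.sin(phi),np.cos(phi)]); p=post+.0215*np.array([np.cos(phi),-np.sin(phi)])
    L.append((*p,.097,np.pi/2-phi)); 
print(np.round(L[::4],3)); plan(s['ee_pos'],s['orientation'][2],L)
```

```text
[0.53902179 0.04295988 0.09060716]
[[0.544 0.064 0.097 0.021]
 [0.547 0.086 0.097 0.353]
 [0.543 0.109 0.097 0.686]
 [0.531 0.128 0.097 1.019]
 [0.514 0.143 0.097 1.351]]
[[0.056, -0.208, -0.064], [0.071, -0.263, -0.064], [0.082, -0.319, -0.064], [0.087, -0.376, -0.064], [0.088, -0.433, -0.064]] [[0, 0, np.float64(-0.007)], [0, 0, np.float64(-0.06)], [0, 0, np.float64(-0.113)], [0, 0, np.float64(-0.166)], [0, 0, np.float64(-0.219)]]
[[0.016, -0.055, -0.0], [0.027, -0.111, -0.0], [0.033, -0.167, -0.0], [0.035, -0.224, -0.0], [0.031, -0.281, -0.0]] [[0, 0, np.float64(-0.053)], [0, 0, np.float64(-0.106)], [0, 0, np.float64(-0.159)], [0, 0, np.float64(-0.212)], [0, 0, np.float64(-0.265)]]
[[0.016, -0.055, -0.0], [0.027, -0.111, -0.0], [0.033, -0.167, -0.0], [0.035, -0.224, -0.0], [0.031, -0.281, -0.0]] [[0, 0, np.float64(-0.053)], [0, 0, np.float64(-0.106)], [0, 0, np.float64(-0.159)], [0, 0, np.float64(-0.212)], [0, 0, np.float64(-0.265)]]
[[0.016, -0.055, -0.0], [0.027, -0.111, -0.0], [0.033, -0.167, -0.0], [0.035, -0.224, -0.0], [0.031, -0.281, -0.0]] [[0, 0, np.float64(-0.053)], [0, 0, np.float64(-0.106)], [0, 0, np.float64(-0.159)], [0, 0, np.float64(-0.212)], [0, 0, np.float64(-0.265)]]
```

Emit:
{"api": "move_arm", "payload": {
  "offset": [
    [0.005,-0.21,0],
    [0.02,-0.265,0],
    [0.03,-0.32,0],
    [0.035,-0.38,0],
    [0.035,-0.435,0]
  ],
  "rot": [
    [0,0,0],
    [0,0,-0.06],
    [0,0,-0.113],
    [0,0,-0.166],
    [0,0,-0.219]
  ]
}}

```text
time_s: 11.9
ee_pos: [0.5468, 0.0857, 0.0963]
orientation: [3.142, 0.003, 0.357]
wrist_force: [0.2, -3.2, -1.2]
grip_width: 0.0002
finger_force: 1.3
```

Emit:
{"api": "move_arm", "payload": {
  "offset": [
    [0.016,-0.055,0],
    [0.027,-0.111,0],
    [0.033,-0.167,0],
    [0.035,-0.224,0],
    [0.031,-0.281,0]
  ],
  "rot": [
    [0,0,-0.053],
    [0,0,-0.106],
    [0,0,-0.159],
    [0,0,-0.212],
    [0,0,-0.265]
  ]
}}

```text
time_s: 12.4
ee_pos: [0.5404, 0.1129, 0.0965]
orientation: [-3.141, 0.002, 0.774]
wrist_force: [1.1, -4.2, -0.6]
grip_width: -0.0002
finger_force: 1.3
```

Run:
```python
from h import *
print(r.state()['ee_pos'],r.state()['wrist_force'])
a=grab('scene')['image'][180:300,250:410]; b=grab('side')['image'][210:330,215:375]
c=np.hstack([cv2.resize(x,(400,300),interpolation=cv2.INTER_CUBIC) for x in (a,b)]); cv2.imwrite('pics/z7.png',c[:,:,::-1])
```

```text
[0.54043076 0.11287085 0.0965014 ] [ 1.12751061 -4.24595273 -0.55881559]
```

View pics/z7.png

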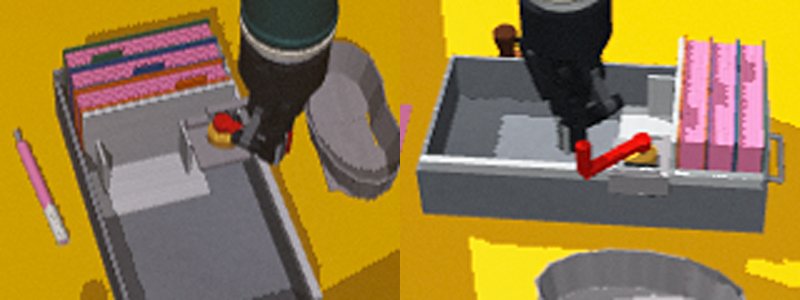

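The lever is about halfway back, with its post at (585,150) in the crop. The packs are still closed up.

Emit:
{"api": "move_arm", "payload": {
  "offset": [
    [0.016,-0.055,0],
    [0.027,-0.111,0],
    [0.033,-0.167,0],
    [0.035,-0.224,0],
    [0.031,-0.281,0]
  ],
  "rot": [
    [0,0,-0.053],
    [0,0,-0.106],
    [0,0,-0.159],
    [0,0,-0.212],
    [0,0,-0.265]
  ]
}}

```text
time_s: 13.0
ee_pos: [0.5244, 0.1353, 0.0967]
orientation: [3.141, 0.001, 1.187]
wrist_force: [1.4, -3.1, -0.3]
grip_width: -0.0001
finger_force: 1.4
```

Emit:
{"api": "move_arm", "payload": {
  "offset": [
    [0.016,-0.055,0],
    [0.027,-0.111,0],
    [0.033,-0.167,0],
    [0.035,-0.224,0],
    [0.031,-0.281,0]
  ],
  "rot": [
    [0,0,-0.053],
    [0,0,-0.106],
    [0,0,-0.159],
    [0,0,-0.212],
    [0,0,-0.265]
  ]
}}

```text
time_s: 13.5
ee_pos: [0.5003, 0.1489, 0.0969]
orientation: [3.14, 0.0, 1.603]
wrist_force: [2.8, -2.0, -1.5]
grip_width: 0.0004
finger_force: 1.6
```

Emit:
{"api": "move_arm", "payload": {
  "offset": [
    [0,-0.02,0],
    [0,-0.03,0],
    [0,-0.03,0]
  ],
  "rot": [
    [0,0,0],
    [0,0,0],
    [0,0,0]
  ]
}}

```text
time_s: 13.8
ee_pos: [0.4989, 0.1489, 0.0971]
orientation: [3.137, 0.0, 1.599]
wrist_force: [6.9, -2.4, -3.4]
grip_width: 0.0001
finger_force: 3.1
```

Emit:
{"api": "move_arm", "payload": {
  "offset": [
    [0,-0.02,0],
    [0,-0.04,0],
    [0,-0.04,0]
  ],
  "rot": [
    [0,0,0],
    [0,0,0],
    [0,0,0]
  ]
}}

```text
time_s: 14.1
ee_pos: [0.4986, 0.1489, 0.0975]
orientation: [3.13, -0.0, 1.599]
wrist_force: [14.1, -2.5, -9.8]
grip_width: 0.0004
finger_force: 6.8
```

Emit:
{"api": "move_arm", "payload": {
  "offset": [
    [0,0.15,0],
    [0,0.35,0],
    [0,0.5,0],
    [0,0.5,-0.4],
    [0,0.5,-0.9]
  ],
  "rot": [
    [0,0,0],
    [0,0,0],
    [0,0,0],
    [0,0,0],
    [0,0,0]
  ]
}}

```text
time_s: 14.6
ee_pos: [0.5399, 0.1502, 0.1849]
orientation: [-3.134, 0.0, 1.598]
wrist_force: [1.1, -0.3, -0.7]
grip_width: -0.0001
finger_force: 0.0
```

Emit:
{"api": "move_arm", "payload": {
  "offset": [
    [0.4,0.5,-0.2],
    [0.8,0.8,-0.2],
    [0.8,0.8,-0.2],
    [0.8,0.8,-0.2]
  ],
  "rot": [
    [0,0,0],
    [0,0,0],
    [0,0,0],
    [0,0,0]
  ]
}}

```text
time_s: 15.0
ee_pos: [0.6208, 0.2351, 0.2066]
orientation: [3.141, -0.001, 1.601]
wrist_force: [-0.3, 0.3, -0.3]
grip_width: 0.0002
finger_force: 0.0
```

Run:
```python
from h import *
print(r.state()['ee_pos'],r.state()['wrist_force'])
a=grab('scene')['image'][180:300,250:410]; b=grab('side')['image'][210:330,215:375]
c=np.hstack([cv2.resize(x,(400,300),interpolation=cv2.INTER_CUBIC) for x in (a,b)]); cv2.imwrite('pics/z8.png',c[:,:,::-1])
```

```text
[0.6208225  0.2350987  0.20663978] [-0.27555905  0.30577094 -0.29509136]
```

View pics/z8.png

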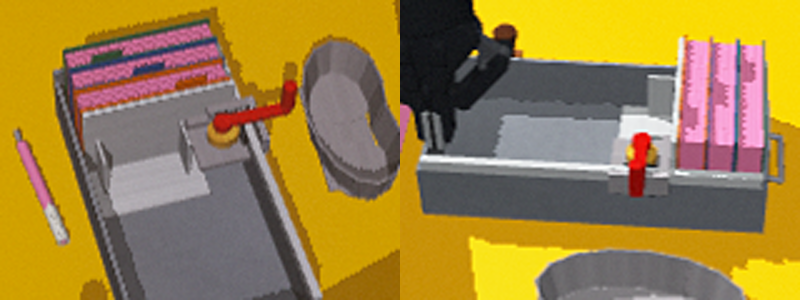

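The lever points straight out over the rail at its locked stop. The packs are closed and upright, and the robot is clear.

```bash
python3 -c "
from h import *
print(job.close_job())"
```

```text
the job is handed in; nothing more can be done
None
```

I handed the job in after about 15 s of robot time. The lever went to its released stop, the follower was pushed home with the three packs closed up, and the lever is back at its locked stop; the result of the judging was not shown.

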